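Loosen the rotor ring of a bench centrifuge by two turns

ROBOT

A 7-joint arm with a two-finger parallel gripper is mounted at the origin on the work surface. World frame = base frame: x ahead of the robot, y to its left, z up, the work surface at z = 0. Lengths are in m, angles in rad, forces in N, time in s.
With the tool pointing down it reaches from about 0.35 to 0.9 m from the base axis. Payload 8.1 kg.
Tool frame: the origin (TCP) lies at the very end of the fingers, on their centre line; the grasp point (between the pads) lies 19 mm behind it (arm.tcp_to_grasp is the z of the grasp point in the tool frame, in m); z points along the fingers, y is the line along which they close (so a half turn about z gives the same grasp; the last joint's range is limited). The gripper opens to 92 mm and grips with 3 to 60 N. Pads are 19 mm wide; open, the fingers measure 130 mm over their backs; the gripper's body (75 mm by 190 mm) begins 47 mm behind the grasp point.
Start: joints at [-1.43, 0.434, 0.025, 1.573, -0.012, 1.134, -0.075], TCP at [0.151, 0.607, 0.191] pointing down, gripper open.
Joint ranges: [-2.62, 2.62], [-0.44, 2.09], [-1.27, 1.32], [0.08, 2.57], [-1.32, 4.46], [0.12, 2], [-2.74, 2.74]. Speed limits (rad/s): [2.22, 2.22, 3.01, 3.01, 3.14, 3.14, 3.14].

INTERFACE

Orientations are given as a rotation vector (axis times angle).
In Python, from cell import readout, vision, sign_off, arm gives the robot as it stands. The module is installed in compiled form; this text tells all that it offers.
- The arm moves only by the shell command python3 -m creep 'ROWS' [FORCE]. ROWS is JSON, a list of rows, each a list of 5 numbers: the shift along the tool's x, y, z in units of 4 cm (1.0 is 4 cm), then the turn about the tool's z in units of 4 degrees (1.0 is 4 degrees), then the opening, from 0 (shut) to 1 (fully open). A call has 1 to 12 rows; each row shifts and turns the commanded pose from where the row before left it, along the tool's axes as they then stand; what a row does not reach is not made up. A row lasts 1/8 s, in which the tool goes at most 62.5 mm and 10.7 degrees, less where a joint would pass 70% of its speed; a pose out of reach is approached as far as the arm can. A call with a number of a shift or a turn outside -1 to 1 is refused whole. A call with a gripper value outside its range is refused whole. The fingers move at their own pace and stop on an object; FORCE is the grip in N (left out, the last holds). Time passes only in rows, so rows that do not move let the fingers close. It gives the time, the measured TCP pose, the force, the opening and the grip force at its end, in the units of the state.
- readout.observe(): the state, without advancing time (a new reading comes with each control period).
- vision.get_image(name): name is "side" or "top"; returns a dict with "pixels" (400x640x3 uint8, blue, green, red), "z_map" (400x640 float32, m along the optical axis (not along the pixel's ray), 0 where there is no reading), "camera_matrix" (3x3 intrinsics, pixels), "position" and "rotation" of the camera in the world. Camera axes: x right, y up, looking along -z (the intrinsics and any distortion apply to the point x, -y, -z); pixel columns grow to the right and rows downward; lengths in m; the calibration is good to about 2 mm. A picture is of the moment at which its call begins.
- sign_off(): hands the job in; it is judged then, once.
The state is a dict: "clock": time; "joints": joint angles; "dq": joint speeds; "joint_efforts": joint torques, N m; "position": TCP position; "ee_rot": TCP orientation; "force": force on the tool from outside, world axes, zero at the start; "ft_torque": the same for the moment, N m; "width": opening from 0.0 (shut) to 1.0 (fully open); "gripper_force": force on a finger pad.
Only numpy, scipy, OpenCV 4.12 (cv2) and the standard library are available. Lean on these libraries where they do the work, as an engineer would, in place of code of your own. Each camera call takes 0.05 s, during which the arm holds its last target. There are 200 camera calls.

TASK

Loosen the centrifuge's black knurled rotor ring by two full turns anticlockwise (seen from above), rolling it round with a fingertip or the outside of the fingers against its rim. Count the turns and stop when its white dot is back where it started, after two turns and no more. Nothing is to be gripped or lifted; leave the vial on the deck and the things about the bench where they are, and finish clear of everything.

Things in the scene. Friction and masses are not known exactly. Their poses are not given: they have to be found in the camera images.
- ring (a joint): angle of the black knurled locking ring, rad, growing anticlockwise seen from above (the loosening way); 2 pi = one full turn. Starts between 0 and 1.2; stops at 0 (tight) and 20. It stays where it is left and does not rise as it turns. Turning it takes about 0.1 N m, that is 2 to 3 N along the rim.
- ring_centre (a point): centre of the ring's top face, 105 mm above the bench. The ring lies flat, 90 mm across its 36 upright ridges (too wide for the gripper), core 85 mm, 28 mm tall, underside 77 mm above the bench. The steel spindle end in its middle, 32 mm wide, rises to 114 mm. x axis as centrifuge.
- ring_dot (a point): centre of the white dot, 14 mm wide, on the ring's top face, 35 mm from the ring's axis; it goes round with the ring
- centrifuge: low white bench centrifuge, lid off, fixed. Housing 270 x 250 mm, deck at 55 mm. On it a fixed aluminium rotor disc, 184 mm wide about the ring's axis, top at 75 mm, 2 mm below the ring; nothing else stands within 130 mm of the axis higher than the rotor. Origin on the bench under the ring's axis; x away from the front panel, y left.
- vial: bystander, to be left alone: small amber vial with blue cap, 22 mm wide, 42 mm tall, standing on the rear left corner of the housing's deck; origin under its foot
- rotor_lid: bystander, to be left alone: clear round rotor lid lying upside down on the bench, 200 mm wide, 30 mm tall; origin under its centre
- stain: bystander, to be left alone: amber bottle with red cap, 60 mm wide, 130 mm tall; origin under its foot
- jar: bystander, to be left alone: glass jar with white cap, 66 mm wide, 80 mm tall; origin under its foot
- slide_box: bystander, to be left alone: flat blue slide box, 100 x 160 x 34 mm; origin under its centre
- clay_tray: bystander, to be left alone: white tray with sealing clay, 50 x 110 x 13 mm; origin under its centre

How it is judged:
On the way, in this order (a step that is already met when the one before it is completed fails the run):
1. the fingers are on the ring with about its first turn made (value of joint ring between 6 and 9.5 rad and contact force between the fingers and ring above 0.3 N).
2. the fingers are on the ring well into its second turn (value of joint ring above 10.5 rad and contact force between the fingers and ring above 0.3 N).
At the end, for the whole second after the job is handed in: The ring stands still, turned two full turns anticlockwise from its start: the white dot lies within 20 mm of where it started (about a twelfth of a turn either way), and the joint reads between 12.0 and 14.35 rad (distance of ring_dot from where it was at the start of the episode below 0.02 m and value of joint ring between 12 and 14.35 rad and velocity of joint ring between -0.1 and 0.1 rad/s); the robot touches nothing.
It fails at once if the vial on the deck is pushed away or lifted (moved more than 25 mm) (distance of vial from where it was at the start of the episode above 0.025 m).
It fails at once if the rotor lid is pushed away or lifted (moved more than 25 mm) (distance of rotor_lid from where it was at the start of the episode above 0.025 m).
It fails at once if the bottle or the jar is pushed away or lifted (moved more than 25 mm) (distance of any of stain, jar from where it was at the start of the episode above 0.025 m).
It fails at once if the slide box or the clay tray is pushed away or lifted (moved more than 25 mm) (distance of any of slide_box, clay_tray from where it was at the start of the episode above 0.025 m).
It also fails if it takes over 67 s, if anything falls off the work surface, if the arm or the gripper's body presses on something with over 40 N, if the wrist force passes 120 N, or if a joint passes its speed limit or range.

## Working session

There is one attempt and no reset: what is moved stays moved. The work goes in short steps, Python scripts to look and compute and a shell command to move; the robot and the scene stay as the last step left them, time stands still between calls to the robot, and variables do not carry over. Pictures are saved under pics/ and viewed, at most 10 in all, crops included, and the job is handed in when it is done.

```bash
mkdir -p pics; cat > h.py <<'E'
import numpy as np, cv2
from cell import readout, vision
def grab(n,f=None):
    d=vision.get_image(n)
    if f: cv2.imwrite('pics/'+f,d['pixels'])
    return d
def world(d):
    K=d['camera_matrix'];z=d['z_map'];v,u=np.mgrid[:z.shape[0],:z.shape[1]]
    x=(u-K[0][2])/K[0][0]*z;y=(v-K[1][2])/K[1][1]*z
    p=np.stack([x,-y,-z],-1)
    return p@np.array(d['rotation']).T+np.array(d['position'])
E
python3 - <<'E'
from h import *
s=readout.observe();print(s)
for n in('top','side'):
    d=grab(n,n+'0.png');W=world(d);np.savez(n+'0.npz',W=W,p=d['pixels'])
    print(n,d['position'],d['camera_matrix'])
    if n=='top':
        m=(abs(W[...,2]-.105)<.006)&(d['pixels'].max(-1)<90)
        q=W[m];print(len(q),q.min(0),q.max(0),np.median(q,0))
E
```

```text
{'clock': 0.0, 'joints': array([-1.42958306,  0.43521281,  0.0249726 ,  1.57411262, -0.01158795,
        1.13397968, -0.0751058 ]), 'dq': array([-0.00021839, -0.00079167,  0.0017472 , -0.00157415,  0.00056683,
       -0.00157033, -0.0005596 ]), 'joint_efforts': array([ 2.06208147e-04, -6.67886281e+01,  9.84951854e-01, -3.14448094e+01,
       -6.05825731e-02,  4.30242950e-02,  1.63061359e-04]), 'position': array([0.15080553, 0.60594643, 0.19024532]), 'ee_rot': array([-3.82138001e-01, -3.11822556e+00,  2.46174651e-03]), 'force': array([ 0.60726859, -0.07796073,  0.35253941]), 'ft_torque': array([-0.0201459 ,  0.00182478, -0.04114489]), 'gripper_force': 0.0, 'width': 0.9955809460673949}Traceback (most recent call last):
  File "<stdin>", line 4, in <module>
  File "h.py", line 11, in world
    return p@np.array(d['rotation']).T+np.array(d['position'])
           ~~~~~~~~~~~~~~~~~~~~~~~~~~~^~~~~~~~~~~~~~~~~~~~~~~~
ValueError: operands could not be broadcast together with shapes (400,640) (3,)
```

View pics/top0.png

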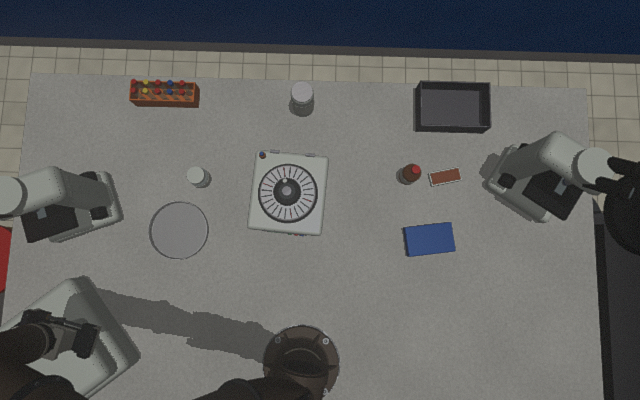

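The top view shows the centrifuge at about (288,192), with the ring in its middle. The arm base is at (300,360), and the gripper is off to the lower left. The vial is at (262,155). The rotation comes back as a vector, so I'll fix the helper.

```bash
sed -i "s/np.array(d\['rotation'\]).T/R(d).T/" h.py; cat >> h.py <<'E'
def R(d):
    r=np.array(d['rotation'],float)
    return cv2.Rodrigues(r)[0] if r.size==3 else r
E
python3 - <<'E'
from h import *
for n in('top','side'):
    d=grab(n,n+'1.png');W=world(d);np.savez(n+'0.npz',W=W,p=d['pixels'])
    print(n,d['position'],d['rotation'],d['camera_matrix'])
    px=d['pixels'].astype(int)
    m=(abs(W[...,2]-.105)<.008)&(abs(W[...,1])<.3)&(W[...,0]>.3)&(W[...,0]<.75)&(px.max(-1)<90)
    q=W[m];print(len(q),q.min(0),q.max(0),np.median(q,0))
    if len(q): c=np.median(q,0); cv2.imwrite('pics/c_'+n+'.png',cv2.resize(d['pixels'][140:245,235:340] if n=='top' else d['pixels'],None,fx=5 if n=='top' else 1,fy=5 if n=='top' else 1,interpolation=2))
E
```

```text
top [ 0.37988022 -0.03696735  1.35407602] [ 0.08572711 -0.09827051 -1.54359977] [[393.98372154   0.         318.4233746 ]
 [  0.         393.98372154 201.57183863]
 [  0.           0.           1.        ]]
485 [0.51471434 0.01454048 0.09743367] [0.60181171 0.10135613 0.11242262] [0.55623138 0.0549304  0.10493733]
side [ 0.04665774 -0.74744367  0.91733385] [ 0.77807077 -0.24180858 -0.58882957] [[404.31633291   0.         321.5533828 ]
 [  0.         404.31633291 206.53464104]
 [  0.           0.           1.        ]]
332 [0.51334003 0.01110161 0.09726693] [0.60046904 0.09741823 0.10946253] [0.5483587  0.04370665 0.10364565]
```

View pics/side1.png

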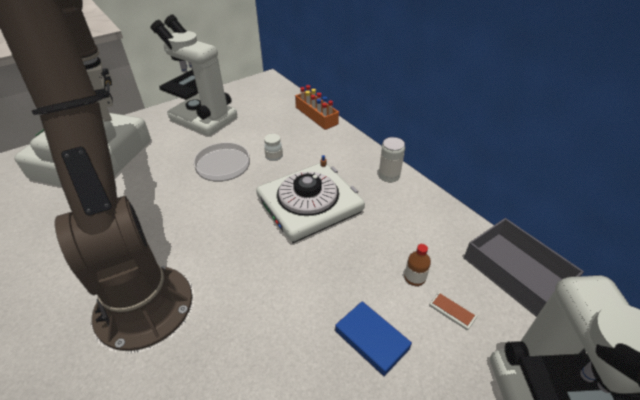

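View pics/c_top.png

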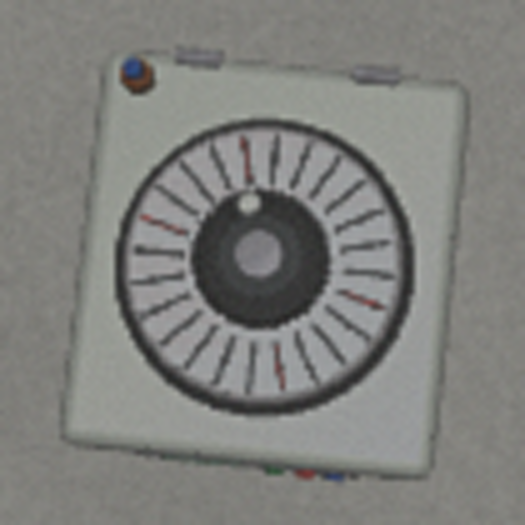

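The side view shows the centrifuge at (310,195), with its ring at (308,185). The white dot shows in the top crop at (249,203), which is full-image pixel (285,181), just left of the ring's far side. Next I'll measure the centre and dot accurately and start moving across.

```bash
cat >> h.py <<'E'
def plane(d,uv,z=.105):
    K=np.array(d['camera_matrix']);uv=np.atleast_2d(uv).astype(float)
    r=np.c_[(uv[:,0]-K[0,2])/K[0,0],-(uv[:,1]-K[1,2])/K[1,1],-np.ones(len(uv))]@R(d).T
    p=np.array(d['position']);return (p+r*((z-p[2])/r[:,2])[:,None])[:,:2]
def grid(d,z=.105):
    v,u=np.mgrid[:400,:640];return plane(d,np.c_[u.ravel(),v.ravel()],z).reshape(400,640,2)
def dot(d,c):
    g=grid(d)-c;r=np.hypot(g[...,0],g[...,1]);px=d['pixels'].min(-1).astype(float)
    m=(r>.026)&(r<.043);w=np.clip(px-100,0,None)*m
    if (w>0).sum()<2: return None
    q=(g*w[...,None]).sum((0,1))/w.sum()
    return np.degrees(np.arctan2(q[1],q[0])),np.hypot(*q)*1e3,int((w>0).sum())
E
python3 - <<'E'
from h import *
from scipy.optimize import minimize
for n in('top','side'):
    d=grab(n);g=grid(d);gr=cv2.cvtColor(d['pixels'],cv2.COLOR_BGR2GRAY).astype(float)
    c0=np.array([.5575,.056])
    # rotor outer disc (z=.075, r=.092) and ring top (r=.045): maximise brightness step across rim
    def sc(c,g,r0):
        r=np.hypot(*(g-c).transpose(2,0,1));return gr[(r>r0-.009)&(r<r0-.001)].mean()-gr[(r>r0+.001)&(r<r0+.008)].mean()
    print(n,'ring',min((sc(c0+[a,b],g,.045),a,b) for a in np.arange(-.008,.0081,.001) for b in np.arange(-.008,.0081,.001)))
    g2=grid(d,.114)
    print('spindle',max((sc(c0+[a,b],g2,.016),a,b) for a in np.arange(-.008,.0081,.001) for b in np.arange(-.008,.0081,.001)))
    print(dot(d,c0))
s=readout.observe();T=cv2.Rodrigues(s['ee_rot'])[0]
print(T.round(3),(T.T@(np.array([.5575-.11,.056,.19])-s['position'])/.04).round(2))
E
```

```text
top ring (np.float64(-84.93607800650055), np.float64(0.0010000000000000009), np.float64(0.0010000000000000009))
spindle (np.float64(55.85455349248453), np.float64(0.002999999999999999), np.float64(0.002))
(np.float64(14.669698837140375), np.float64(37.413507894562116), 14)
side ring (np.float64(-67.68289239778312), np.float64(-0.001), np.float64(-0.003))
spindle (np.float64(72.63358440407622), np.float64(0.0), np.float64(-0.001))
(np.float64(19.592357549189874), np.float64(34.79469772612752), 24)
[[-0.97   0.241 -0.   ]
 [ 0.241  0.97  -0.001]
 [-0.    -0.001 -1.   ]] [-10.52 -11.56   0.03]
```

```bash
python3 -m creep '[[-0.5,-0.5,0,0,0],[-0.9,-0.98,0,0,0],[-0.9,-0.98,0,0,0],[-0.9,-0.98,0,0,0],[-0.9,-0.98,0,0,0],[-0.9,-0.98,0,0,0],[-0.9,-0.98,0,0,0],[-0.9,-0.98,0,0,0],[-0.9,-0.98,0,0,0],[-0.9,-0.98,0,0,0],[-0.9,-0.98,0,0,0],[-0.5,-0.6,0,0,0]]'
python3 - <<'E'
from h import *
d=grab('side','s2.png');s=readout.observe();T=cv2.Rodrigues(s['ee_rot'])[0]
print(s['clock'],s['position'],s['joints'].round(2),s['force'].round(2),s['width'],T.round(3))
cv2.imwrite('pics/s2c.png',cv2.resize(d['pixels'][90:260,190:400],None,fx=3.5,fy=3.5,interpolation=2))
# finger geometry: depth points near TCP
for n in('side','top'):
    W=world(d if n=='side' else grab('top'));q=(W-s['position'])@T
    m=(abs(q[...,0])<.05)&(abs(q[...,1])<.07)&(q[...,2]>-.05)&(q[...,2]<.01)
    p=q[m]
    for lo in(-.05,-.04,-.03,-.02,-.01,0):
        k=p[(p[:,2]>=lo)&(p[:,2]<lo+.01)]
        if len(k): print(n,lo,len(k),(k.min(0)*1e3).round(),(k.max(0)*1e3).round())
E
```

```text
clock: 1.75
position: [0.4347, 0.0842, 0.1913]
ee_rot: [0.386, 3.117, -0.0]
force: [-0.8, 0.2, -0.3]
width: 0.006
gripper_force: 0.0
1.8 [0.43603137 0.08112584 0.19140697] [-0.64  0.13  0.38  2.01 -0.05  1.01  1.09] [ 1.68 -3.92 -0.31] 0.007709448269259503 [[-0.969  0.247  0.002]
 [ 0.247  0.969 -0.001]
 [-0.002 -0.001 -1.   ]]
side -0.05 3 [ -5. -11. -43.] [  6.  -9. -40.]
side -0.04 3 [ -1.  -7. -39.] [ 14.  -2. -34.]
```

View pics/s2c.png

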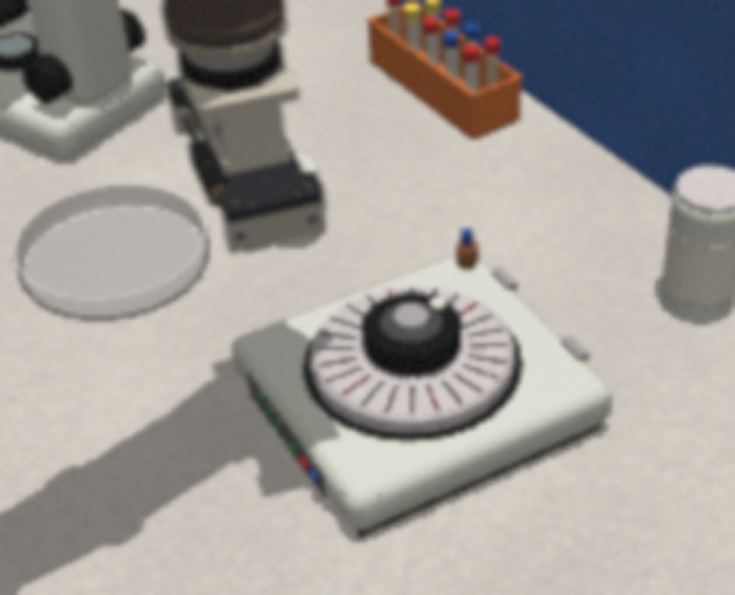

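The side crop shows the ring at (410,330) with the dot at (437,300). The gripper is the beige and black body at about (270,200). I'll project the TCP and check the finger shape around it.

```bash
cat >> h.py <<'E'
def proj(d,P):
    c=(np.atleast_2d(P)-np.array(d['position']))@R(d);K=np.array(d['camera_matrix'])
    return np.c_[K[0,2]+K[0,0]*c[:,0]/-c[:,2],K[1,2]-K[1,1]*c[:,1]/-c[:,2]]
E
python3 - <<'E'
from h import *
d=grab('side');s=readout.observe();T=cv2.Rodrigues(s['ee_rot'])[0]
P=[s['position']+T@np.array(v) for v in [(0,0,0),(0,0,-.066)]]
print(proj(d,P))
im=d['pixels'].copy();W=world(d)
u,v=proj(d,P)[0].astype(int)
q=(W-s['position'])@T
for r in range(v-40,v+14,3): print(r,[tuple((q[r,c]*1e3).astype(int)) for c in range(u-16,u+17,8)])
x0,y0=u-50,v-60
c=cv2.resize(im[y0:y0+90,x0:x0+110],None,fx=6,fy=6,interpolation=2)
for p in proj(d,P): cv2.circle(c,tuple(((p-[x0,y0])*6).astype(int)),4,(0,0,255),-1)
cv2.imwrite('pics/s3.png',c)
E
```

```text
[[264.46309792 169.87138022]
 [261.91800171 151.05653189]]
129 [(np.int64(-54), np.int64(520), np.int64(192)), (np.int64(17), np.int64(-52), np.int64(-173)), (np.int64(-2), np.int64(-52), np.int64(-168)), (np.int64(-36), np.int64(8), np.int64(-122)), (np.int64(-175), np.int64(470), np.int64(191))]
132 [(np.int64(26), np.int64(17), np.int64(-123)), (np.int64(18), np.int64(-53), np.int64(-165)), (np.int64(-2), np.int64(-49), np.int64(-157)), (np.int64(-22), np.int64(-51), np.int64(-154)), (np.int64(-168), np.int64(447), np.int64(189))]
135 [(np.int64(30), np.int64(3), np.int64(-123)), (np.int64(19), np.int64(-54), np.int64(-157)), (np.int64(0), np.int64(-54), np.int64(-152)), (np.int64(-20), np.int64(-53), np.int64(-146)), (np.int64(-163), np.int64(433), np.int64(194))]
138 [(np.int64(33), np.int64(-10), np.int64(-123)), (np.int64(20), np.int64(-51), np.int64(-146)), (np.int64(0), np.int64(-52), np.int64(-142)), (np.int64(-18), np.int64(-60), np.int64(-142)), (np.int64(-156), np.int64(409), np.int64(191))]
141 [(np.int64(35), np.int64(-15), np.int64(-118)), (np.int64(22), np.int64(-56)
[... 2573 characters left out ...]
4(15), np.int64(237), np.int64(191)), (np.int64(-10), np.int64(226), np.int64(191)), (np.int64(-37), np.int64(218), np.int64(193)), (np.int64(-64), np.int64(207), np.int64(192)), (np.int64(-90), np.int64(193), np.int64(190))]
177 [(np.int64(19), np.int64(223), np.int64(193)), (np.int64(-6), np.int64(206), np.int64(188)), (np.int64(-32), np.int64(198), np.int64(190)), (np.int64(-59), np.int64(189), np.int64(191)), (np.int64(-86), np.int64(181), np.int64(193))]
180 [(np.int64(23), np.int64(204), np.int64(191)), (np.int64(-2), np.int64(193), np.int64(191)), (np.int64(-28), np.int64(183), np.int64(191)), (np.int64(-55), np.int64(175), np.int64(193)), (np.int64(-65), np.int64(99), np.int64(137))]
```

View pics/s3.png

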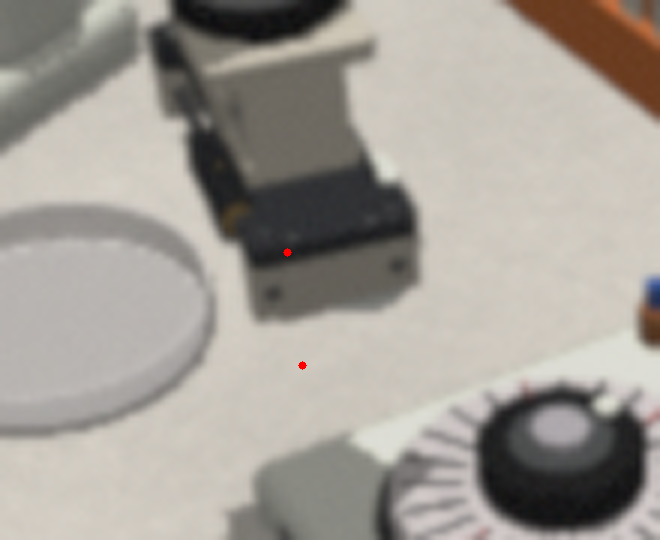

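The wide gripper body hides the fingers from the side camera, so I'll use the stated finger size (38 x 19 mm shut) and find contact by feel. Next I'll descend beside the ring on its tool +x side, at z 0.087, then creep in.

```bash
python3 -m creep '[[-0.5,0.08,0.5,0,0],[-0.4,0,0.7,0,0],[-0.4,0,0.7,0,0],[-0.15,0,0.7,0,0],[0,0,0,0,0],[0,0,0,0,0]]'; python3 -m creep '[[-0.1,0,0,0,0],[-0.1,0,0,0,0],[0,0,0,0,0]]'
cat >> h.py <<'E'
C=np.array([.558,.056])
def rel():
    s=readout.observe();T=cv2.Rodrigues(s['ee_rot'])[0]
    print('rel mm',((s['position']-[*C,.105])@T*1e3).round(1)[:2],'z',s['position'][2].round(4),'Ftool',(s['force']@T).round(1),'t',round(s['clock'],2),'j',s['joints'].round(2))
E
python3 -c "
from h import *
rel()"
```

```text
clock: 2.65
position: [0.4907, 0.0768, 0.0878]
ee_rot: [0.381, 3.118, 0.001]
force: [-0.4, 0.2, -0.5]
width: 0.0
gripper_force: 0.0
clock: 3.02
position: [0.4993, 0.074, 0.0875]
ee_rot: [0.382, 3.117, 0.001]
force: [-0.8, -0.9, -0.4]
width: 0.004
gripper_force: 0.0
rel mm [61.4  3.3] z 0.0875 Ftool [ 0.5 -1.   0.4] t 3.02 j [-0.53  0.37  0.37  2.01 -0.18  0.79  1.26]
```

```bash
python3 -m creep '[[-0.1,0,0,0,0],[-0.05,0,0,0,0],[0,0,0,0,0]]'; python3 -m creep '[[-0.05,0,0,0,0],[0,0,0,0,0]]';python3 -c "
from h import *
rel()"; python3 -m creep '[[-0.05,0,0,0,0],[0,0,0,0,0]]';python3 -c "
from h import *
rel()"
```

```text
clock: 3.4
position: [0.5046, 0.0725, 0.087]
ee_rot: [-0.382, -3.118, 0.0]
force: [0.2, -0.1, 0.0]
width: 0.005
gripper_force: 0.0
clock: 3.65
position: [0.5065, 0.072, 0.087]
ee_rot: [0.382, 3.118, 0.0]
force: [0.1, -0.5, -0.7]
width: 0.005
gripper_force: 0.0
rel mm [53.9  3.1] z 0.087 Ftool [-0.2 -0.4  0.7] t 3.65 j [-0.53  0.38  0.37  1.99 -0.19  0.8   1.27]
clock: 3.9
position: [0.5084, 0.0716, 0.087]
ee_rot: [0.382, 3.118, 0.0]
force: [-0.1, -0.6, 0.0]
width: 0.006
gripper_force: 0.0
rel mm [51.9  3.1] z 0.087 Ftool [-0.1 -0.6 -0. ] t 3.9 j [-0.52  0.38  0.37  1.99 -0.19  0.8   1.28]
```

```bash
for i in 1 2 3; do python3 -m creep '[[-0.05,0,0,0,0],[0,0,0,0,0]]' >/dev/null;python3 -c "
from h import *
rel()"; done
```

```text
rel mm [49.8  3.1] z 0.087 Ftool [-0.4 -0.8  1.4] t 4.15 j [-0.52  0.39  0.37  1.99 -0.19  0.8   1.28]
rel mm [47.8  3.1] z 0.087 Ftool [-0.7  0.1 -0.1] t 4.4 j [-0.52  0.39  0.37  1.98 -0.19  0.8   1.28]
rel mm [45.8  3.1] z 0.087 Ftool [-0.3 -0.3 -1. ] t 4.65 j [-0.52  0.39  0.37  1.98 -0.19  0.8   1.28]
```

```bash
python3 - <<'E'
from h import *
rows=[]
for n in('top','side'):
    d=grab(n);s=readout.observe();T=cv2.Rodrigues(s['ee_rot'])[0]
    p=proj(d,[s['position'],[*C,.105]]);x0,y0=(p[1]-[50,50]).astype(int)
    c=cv2.resize(d['pixels'][y0:y0+100,x0:x0+80],None,fx=5,fy=5,interpolation=2)
    t=np.linspace(0,2*np.pi,60)
    for q in proj(d,np.c_[C[0]+.045*np.cos(t),C[1]+.045*np.sin(t),0*t+.105]): cv2.circle(c,tuple(((q-[x0,y0])*5).astype(int)),1,(0,255,0),-1)
    cv2.circle(c,tuple(((p[0]-[x0,y0])*5).astype(int)),4,(0,0,255),-1)
    rows.append(c);print(dot(d,C))
cv2.imwrite('pics/b4.png',np.hstack(rows))
E
```

```text
(np.float64(-123.48688819265129), np.float64(29.82544212767095), 41)
(np.float64(13.419490556074873), np.float64(36.53959787393485), 21)
```

View pics/b4.png

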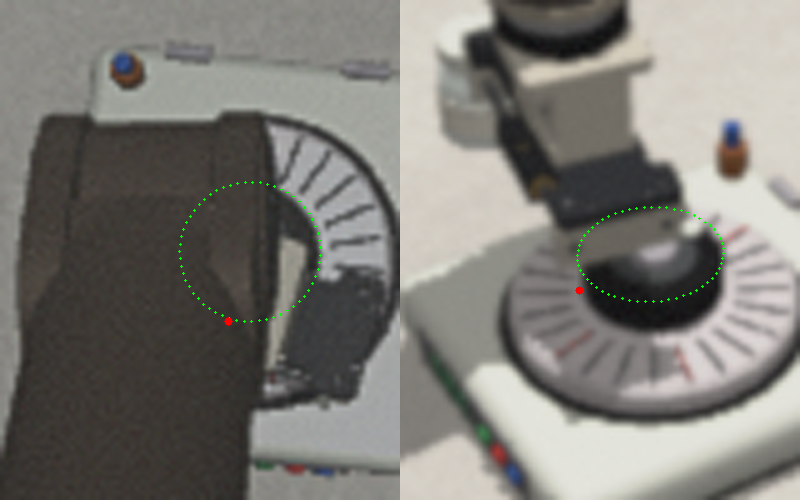

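The picture shows the TCP mark at the ring's left edge in the side view, crop (579,290). The fingers aren't clearly visible there, so I'll use depth around the tip to see what is present.

```bash
python3 - <<'E'
from h import *
d=grab('side');s=readout.observe();T=cv2.Rodrigues(s['ee_rot'])[0]
W=world(d);q=((W-s['position'])@T*1e3).round().astype(int)
u,v=proj(d,s['position'])[0].astype(int);print(u,v)
for r in range(v-14,v+5,2): print(r,*['(%d,%d,%d|%d)'%(*q[r,c],d['pixels'][r,c].mean()) for c in range(u-8,u+11,3)])
x=cv2.resize(d['pixels'][v-35:v+20,u-35:u+45],None,fx=9,fy=9,interpolation=2)
cv2.imwrite('pics/z5.png',cv2.convertScaleAbs(x,alpha=1.3,beta=20))
E
```

```text
292 189
175 (-22,182,90|197) (37,-81,-130|118) (33,-98,-142|35) (24,-96,-138|37) (16,-96,-135|54) (6,-93,-130|79) (-1,-96,-130|92)
177 (-3,107,35|148) (38,-83,-125|119) (32,-92,-130|75) (23,-91,-127|89) (15,-93,-126|97) (5,-88,-119|97) (-3,-90,-117|99)
179 (1,95,33|135) (-2,69,14|114) (33,-96,-126|96) (23,-90,-118|95) (14,-88,-114|99) (5,-87,-110|98) (-3,-88,-108|98)
181 (9,66,16|116) (1,59,14|98) (31,-87,-111|89) (23,-87,-109|94) (14,-87,-106|99) (5,-86,-103|93) (-2,-90,-103|90)
183 (13,53,13|127) (4,49,13|121) (32,-89,-106|100) (24,-90,-104|92) (-12,4,-18|62) (-22,3,-15|54) (-29,-3,-18|59)
185 (17,41,10|100) (7,41,14|103) (-2,36,13|112) (-1,-1,-18|76) (-11,0,-14|23) (-17,-9,-19|31) (-26,-12,-18|49)
187 (18,37,15|125) (10,33,15|122) (2,26,12|116) (-2,6,-3|79) (-6,-14,-18|22) (-16,-12,-14|26) (-24,-19,-16|32)
189 (22,26,14|101) (14,19,10|96) (4,19,14|101) (-2,8,7|89) (-6,-14,-10|20) (-12,-24,-17|24) (-21,-27,-16|25)
191 (25,15,12|129) (16,15,15|121) (7,12,15|120) (-2,7,15|116) (-5,-15,-3|26) (-10,-30,-14|16) (-18,-33,-14|24)
193 (28,5,10|98) (19,3,12|102) (11,-1,12|114) (2,-3,13|127) (-4,-18,3|68) (-11,-26,-2|17) (-17,-35,-7|19)
```

View pics/z5.png

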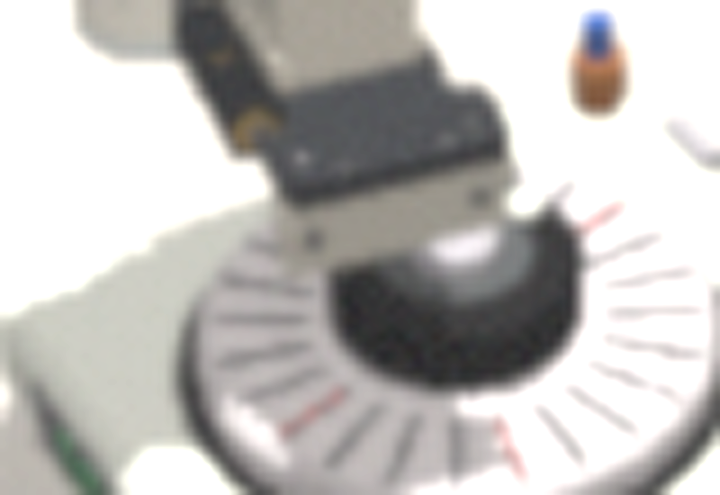

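No finger shows near the TCP mark: the rotor disc is visible where the tip should be. I'll back off, open the gripper and see where the fingers really end.

```bash
python3 -m creep '[[0.7,0,0,0,0],[0.7,0,-0.5,0,1],[0,0,0,0,1],[0,0,0,0,1],[0,0,0,0,1],[0,0,0,0,1],[0,0,0,0,1],[0,0,0,0,1]]'; python3 - <<'E'
from h import *
d=grab('side');rel();s=readout.observe();T=cv2.Rodrigues(s['ee_rot'])[0]
W=world(d);q=((W-s['position'])@T*1e3)
u,v=proj(d,s['position'])[0].astype(int);print(u,v)
m=(abs(q[...,0])<45)&(abs(q[...,1])<100)&(q[...,2]<6)&(q[...,2]>-160)
for lo in range(-110,6,8):
    k=q[m&(q[...,2]>=lo)&(q[...,2]<lo+8)]
    if len(k): print(lo,len(k),k.min(0).round(),k.max(0).round())
x=cv2.resize(d['pixels'][v-45:v+25,u-40:u+55],None,fx=8,fy=8,interpolation=2)
for y in(-55,55,0):
    p=proj(d,s['position']+T@np.array([0,y/1e3,0]))[0];cv2.circle(x,tuple(((p-[u-40,v-45])*8).astype(int)),4,(0,0,255),-1)
cv2.imwrite('pics/o6.png',x)
E
```

```text
clock: 5.8
position: [0.4598, 0.0836, 0.1069]
ee_rot: [-0.382, -3.118, 0.0]
force: [-0.3, 0.2, 0.2]
width: 0.715
gripper_force: 0.0
rel mm [101.9   3. ] z 0.107 Ftool [0.5 0.4 0. ] t 5.85 j [-0.6   0.28  0.38  2.07 -0.14  0.81  1.19]
275 188
-110 72 [ -34.  -92. -110.] [  38.   82. -102.]
-102 12 [ -31.  -88. -101.] [ 28. -85. -99.]
-78 3 [ 11.  33. -74.] [ 12.  44. -70.]
-70 17 [ -8. -55. -70.] [ 12.  34. -63.]
-62 14 [ -7. -54. -62.] [ 11. -43. -55.]
-54 16 [-10. -57. -54.] [ 12. -43. -47.]
-46 4 [ -5. -47. -45.] [ 12. -40. -40.]
-38 2 [-10. -39. -36.] [  3. -38. -35.]
```

View pics/o6.png

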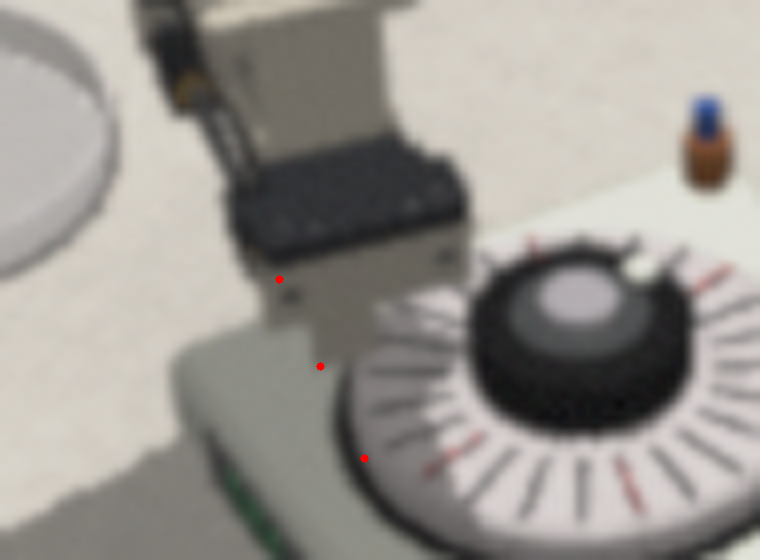

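The picture shows the near finger at crop (345,335), ending about 35 mm behind the reported TCP (marks at z=0). The body is shifted by the same amount, so the real fingertip sits higher than reported. I'll check the arm's own constants and measure the tip offset.

```bash
python3 -m creep '[[0,0,0,0,1],[0,0,0,0,1],[0,0,0,0,1],[0,0,0,0,1]]'; python3 - <<'E'
from h import *
from cell import arm
print({a:getattr(arm,a) for a in dir(arm) if not a.startswith('_')})
d=grab('side');s=readout.observe();T=cv2.Rodrigues(s['ee_rot'])[0]
q=((world(d)-s['position'])@T*1e3)
m=(abs(q[...,0])<25)&(q[...,1]<-40)&(q[...,1]>-80)&(q[...,2]<6)&(q[...,2]>-90)
vs,us=np.where(m)
for v in sorted(set(vs)):
    k=q[m&(np.arange(400)[:,None]==v)];print(v,len(k),np.median(k,0).round(),k[:,0].min().round(),k[:,0].max().round())
E
```

```text
clock: 6.35
position: [0.4598, 0.0837, 0.107]
ee_rot: [0.382, 3.118, 0.0]
force: [0.4, 0.1, 0.8]
width: 1.001
gripper_force: 0.0
{'PlanningError': <class 'cell.PlanningError'>, 'tcp_to_grasp': -0.0188}
181 2 [ -6. -68. -83.] -7.0 -4.0
182 6 [  0. -67. -80.] -7.0 7.0
183 9 [  1. -66. -76.] -10.0 12.0
184 9 [  1. -65. -71.] -10.0 11.0
185 9 [  2. -65. -68.] -10.0 12.0
186 9 [  1. -64. -62.] -9.0 11.0
187 9 [  2. -63. -59.] -10.0 11.0
188 9 [  2. -65. -56.] -10.0 12.0
189 9 [  2. -63. -51.] -9.0 12.0
190 7 [  6. -62. -48.] -5.0 12.0
191 2 [  9. -58. -42.] 7.0 11.0
```

The fingers are about 19 mm wide and centred, but they end about 43 mm behind the reported TCP. To put the tip at z≈0.085 I need a reported z of about 0.042. I'll shut the gripper, lower it and creep in again.

```bash
python3 -m creep '[[0,-0.08,0.4,0,0],[0,0,0.4,0,0],[0,0,0.3,0,0],[0,0,0.2,0,0],[0,0,0.2,0,0],[0,0,0.1,0,0],[0,0,0,0,0],[-0.4,0,0,0,0],[-0.4,0,0,0,0],[-0.1,0,0,0,0],[0,0,0,0,0]]'; python3 -c "
from h import *
rel()";for i in 1 2; do python3 -m creep '[[-0.1,0,0,0,0],[0,0,0,0,0]]' >/dev/null;python3 -c "
from h import *
rel()"; done
```

```text
clock: 7.78
position: [0.4943, 0.0715, 0.0429]
ee_rot: [-0.383, -3.118, 0.0]
force: [-0.3, 0.4, 0.0]
width: 0.004
gripper_force: 0.0
rel mm [65.6 -0.3] z 0.0429 Ftool [ 0.4  0.4 -0. ] t 7.78 j [-0.51  0.43  0.34  2.06 -0.22  0.68  1.3 ]
rel mm [61.9 -0. ] z 0.0431 Ftool [-0.7 -1.   0.1] t 8.03 j [-0.5   0.44  0.34  2.05 -0.22  0.69  1.31]
rel mm [57.7 -0. ] z 0.0431 Ftool [-0.2 -0.2 -0.5] t 8.28 j [-0.5   0.44  0.34  2.04 -0.22  0.69  1.31]
```

```bash
for i in 1 2 ; do python3 -m creep '[[-0.05,0,0,0,0],[0,0,0,0,0]]' >/dev/null;python3 -c "
from h import *
rel()"; done; python3 -m creep '[[-0.02,0,0,0,0],[0,0,0,0,0]]' >/dev/null;python3 -c "
from h import *
rel()"
```

```text
rel mm [55.8 -0.1] z 0.043 Ftool [-0.   0.9 -0.4] t 8.53 j [-0.5   0.44  0.34  2.04 -0.22  0.69  1.31]
rel mm [54.5 -0.1] z 0.0429 Ftool [ 3.4  0.9 -1.3] t 8.78 j [-0.49  0.45  0.34  2.04 -0.22  0.7   1.31]
rel mm [54.4 -0.1] z 0.0428 Ftool [ 5.   0.6 -4.6] t 9.03 j [-0.49  0.45  0.34  2.04 -0.22  0.7   1.31]
```

Contact is at 54.5 mm (45 + 9.5), so the centre estimate is good. The arm gives roughly 3 N per mm of press. I'll roll the shut fingers round the rim at fixed orientation: a flat along one face, then an arc about the corner. First leg now.

```bash
python3 -m creep '[[-0.03,-0.23,0,0,0],[0,-0.24,0,0,0],[-0.04,-0.27,0,0,0],[-0.1,-0.25,0,0,0],[-0.17,-0.22,0,0,0],[-0.22,-0.17,0,0,0]]'; python3 - <<'E'
from h import *
rel();d=grab('side','s7.png');print(dot(d,C))
E
```

```text
clock: 9.78
position: [0.5157, 0.0087, 0.0432]
ee_rot: [0.383, 3.117, -0.0]
force: [0.8, 0.2, -0.0]
width: 0.006
gripper_force: 0.0
rel mm [ 29.7 -56.1] z 0.0432 Ftool [-0.8  0.4  0. ] t 9.78 j [-0.37  0.45  0.34  2.02 -0.23  0.7   1.43]
(np.float64(31.56977867412411), np.float64(32.338590392767095), 58)
```

Contact was lost at the corner: the tips look thinner in y than 19 mm. I'll creep inward from here to find the true half thickness, and tighten the dot detection.

```bash
cat >> h.py <<'E'
def dots(n='side'):
    d=grab(n);g=grid(d)-C;r=np.hypot(g[...,0],g[...,1]);px=d['pixels'].min(-1)
    m=((r>.024)&(r<.047)&(px>110)).astype(np.uint8)
    k,l,st,ce=cv2.connectedComponentsWithStats(m)
    for i in range(1,k):
        if st[i,4]>=5:
            q=plane(d,ce[i])[0]-C;print(n,'blob ang %.0f r %.0f area %d bright %d'%(np.degrees(np.arctan2(q[1],q[0])),np.hypot(*q)*1e3,st[i,4],px[l==i].mean()))
E
python3 -c "
from h import *
dots();dots('top')"
for i in 1 2 3; do python3 -m creep '[[0,0.06,0,0,0],[0,0,0,0,0]]' >/dev/null;python3 -c "
from h import *
rel()"; done
```

```text
side blob ang -11 r 43 area 16 bright 146
rel mm [ 31.1 -52.1] z 0.0429 Ftool [-0.1  1.2  0.1] t 10.18 j [-0.38  0.45  0.34  2.02 -0.23  0.7   1.43]
rel mm [ 31.1 -50.7] z 0.0429 Ftool [ 1.1 -3.  -0.4] t 10.43 j [-0.38  0.45  0.34  2.02 -0.23  0.7   1.42]
rel mm [ 31.7 -49.9] z 0.0428 Ftool [ 4.7 -8.7 -4.9] t 10.68 j [-0.39  0.45  0.34  2.02 -0.23  0.7   1.42]
```

The tip's half thickness is about 11.5 mm, with force along the normal as expected. I'll continue the orbit with that geometry.

```bash
python3 -m creep '[[-0.27,-0.12,0,0,0],[-0.27,-0.04,0,0,0],[-0.24,0,0,0,0],[-0.24,0,0,0,0]]'; python3 -c "
from h import *
rel();dots()"; python3 -m creep '[[-0.27,0.04,0,0,0],[-0.25,0.1,0,0,0],[-0.22,0.17,0,0,0],[-0.17,0.22,0,0,0],[-0.1,0.25,0,0,0],[-0.04,0.27,0,0,0]]'; python3 -c "
from h import *
rel();dots();dots('top')"
```

```text
clock: 11.18
position: [0.5525, -0.0029, 0.0425]
ee_rot: [-0.386, -3.114, 0.006]
force: [-6.8, -11.0, 3.1]
width: 0.004
gripper_force: 6.1
rel mm [ -9.2 -58.2] z 0.0425 Ftool [  3.9 -12.3  -3.1] t 11.18 j [-0.34  0.5   0.34  1.93 -0.23  0.75  1.46]
side blob ang 110 r 40 area 26 bright 144
clock: 11.98
position: [0.6093, 0.0281, 0.0437]
ee_rot: [0.386, 3.111, -0.004]
force: [11.1, -8.0, -6.8]
width: 0.002
gripper_force: 6.2
rel mm [-56.1 -14.4] z 0.0437 Ftool [-12.6  -5.    6.9] t 11.97 j [-0.37  0.57  0.34  1.8  -0.25  0.81  1.41]
side blob ang 90 r 43 area 11 bright 143
side blob ang -175 r 34 area 7 bright 120
```

```bash
python3 -m creep '[[0,0.29,0,0,0],[0,0.29,0,0,0],[0.04,0.27,0,0,0],[0.1,0.25,0,0,0],[0.17,0.22,0,0,0],[0.22,0.17,0,0,0],[0.25,0.1,0,0,0],[0.27,0.04,0,0,0]]'; python3 -c "
from h import *
rel();dots();dots('top')"; python3 -m creep '[[0.24,0,0,0,0],[0.24,0,0,0,0],[0.27,-0.04,0,0,0],[0.25,-0.1,0,0,0],[0.22,-0.17,0,0,0],[0.17,-0.22,0,0,0],[0.1,-0.25,0,0,0],[0.04,-0.27,0,0,0]]'; python3 -c "
from h import *
rel();dots();dots('top')"
```

```text
clock: 13.08
position: [0.5883, 0.1152, 0.0453]
ee_rot: [0.37, 3.106, 0.019]
force: [16.0, 25.4, -5.8]
width: 0.007
gripper_force: 14.1
rel mm [-14.8  63.9] z 0.0453 Ftool [-9.5 28.4  6.4] t 13.07 j [-0.51  0.55  0.33  1.83 -0.25  0.78  1.29]
side blob ang -16 r 43 area 15 bright 147
side blob ang -43 r 34 area 6 bright 119
top blob ang 60 r 38 area 48 bright 137
top blob ang -87 r 41 area 22 bright 156
clock: 14.18
position: [0.508, 0.0817, 0.0429]
ee_rot: [-0.376, -3.114, -0.004]
force: [-6.3, 5.4, 4.7]
width: 0.007
gripper_force: 3.6
rel mm [54.4 13. ] z 0.0429 Ftool [ 7.4  3.8 -4.7] t 14.18 j [-0.51  0.45  0.34  2.02 -0.23  0.71  1.3 ]
side blob ang 5 r 39 area 27 bright 150
top blob ang -74 r 40 area 27 bright 151
top blob ang -151 r 33 area 34 bright 136
```

```bash
python3 -m creep '[[0.3,0,0,0,0],[0.8,0,0,0,0],[0.8,0,0,0,0],[0,0,0,0,0]]'; python3 - <<'E'
from h import *
rel();dots();dots('top')
d=grab('side');u,v=proj(d,[*C,.105])[0].astype(int)
x=cv2.resize(d['pixels'][v-30:v+35,u-45:u+45],None,fx=8,fy=8,interpolation=2);cv2.imwrite('pics/r9.png',x)
E
```

```text
clock: 14.78
position: [0.4347, 0.098, 0.0429]
ee_rot: [-0.379, -3.117, -0.001]
force: [1.2, 0.0, -0.5]
width: 0.007
gripper_force: 0.0
rel mm [129.7  11.3] z 0.0429 Ftool [-1.2  0.3  0.5] t 14.78 j [-0.61  0.36  0.35  2.18 -0.21  0.63  1.21]
side blob ang 66 r 27 area 68 bright 156
top blob ang 2 r 46 area 5 bright 139
top blob ang -64 r 42 area 23 bright 149
top blob ang 88 r 38 area 14 bright 155
top blob ang -119 r 45 area 5 bright 143
```

View pics/r9.png

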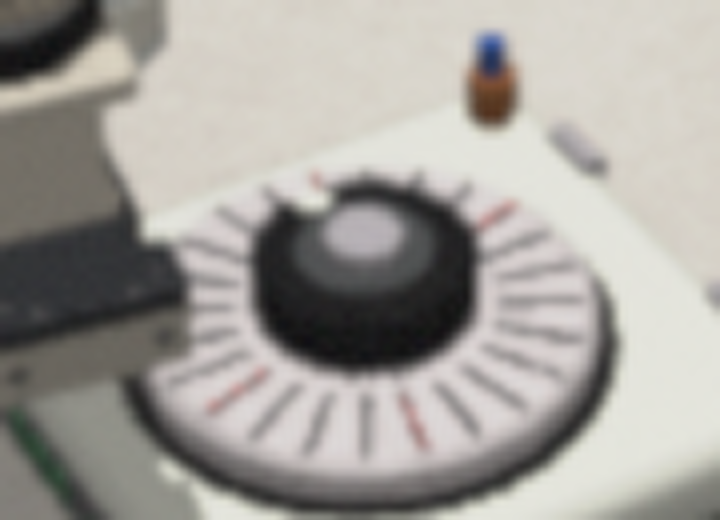

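The side view shows the dot at crop (315,200), world angle about 88° against about 15° at the start. With the intermediate sightings at 185° and 317°, the ring has turned about 433°. About 287° remain. I'll re-engage with the corrected y offset (+3 mm) and roll on.

```bash
python3 -m creep '[[-0.8,0.07,0,0,0],[-0.8,0,0,0,0],[-0.22,0,0,0,0],[-0.14,0,0,0,0],[0,-0.22,0,0,0],[0,-0.22,0,0,0],[0,-0.21,0,0,0]]'; python3 -m creep '[[-0.04,-0.27,0,0,0],[-0.1,-0.25,0,0,0],[-0.17,-0.22,0,0,0],[-0.22,-0.17,0,0,0],[-0.25,-0.1,0,0,0],[-0.27,-0.04,0,0,0],[-0.24,0,0,0,0],[-0.24,0,0,0,0]]'; python3 -c "
from h import *
rel();dots();dots('top')"; python3 -m creep '[[-0.27,0.04,0,0,0],[-0.25,0.1,0,0,0],[-0.22,0.17,0,0,0],[-0.17,0.22,0,0,0],[-0.1,0.25,0,0,0],[-0.04,0.27,0,0,0]]'; python3 -c "
from h import *
rel();dots();dots('top')"
```

```text
clock: 15.8
position: [0.5021, 0.0573, 0.0417]
ee_rot: [-0.378, -3.109, -0.0]
force: [-13.2, 4.8, 4.7]
width: 0.004
gripper_force: 6.9
clock: 16.8
position: [0.5545, -0.0035, 0.0419]
ee_rot: [-0.386, -3.113, 0.006]
force: [-6.4, -7.4, -0.5]
width: 0.004
gripper_force: 4.8
rel mm [-11.4 -58.3] z 0.0419 Ftool [ 4.4 -8.8  0.6] t 16.8 j [-0.34  0.51  0.35  1.93 -0.24  0.75  1.46]
side blob ang 117 r 41 area 19 bright 147
clock: 17.65
position: [0.6097, 0.0291, 0.0431]
ee_rot: [0.385, 3.115, -0.003]
force: [3.5, -5.7, -2.0]
width: 0.0
gripper_force: 2.7
rel mm [-56.5 -13.5] z 0.0431 Ftool [-4.8 -4.7  2. ] t 17.65 j [-0.37  0.58  0.34  1.79 -0.25  0.81  1.42]
side blob ang 85 r 44 area 9 bright 149
side blob ang -43 r 34 area 6 bright 122
top blob ang -102 r 45 area 8 bright 148
```

```bash
python3 -m creep '[[0,0.25,0,0,0],[0,0.25,0,0,0],[0,0.25,0,0,0],[0.02,0.14,0,0,0],[0,0,0,0,0]]'; python3 -c "
from h import *
rel()"; python3 -m creep '[[-0.4,0,0,0,0],[-0.8,0,0,0,0],[-0.8,0,0,0,0],[0,0,-0.8,0,0],[0,0,-0.8,0,0],[0,0,-0.8,0,0],[0,0,0,0,0]]'; python3 - <<'E'
from h import *
rel();dots();dots('top')
d=grab('side');c=np.array([.5575,.056]);print(dot(d,c));t=grab('top');print(dot(t,c))
u,v=proj(d,[*C,.105])[0].astype(int)
x=cv2.resize(d['pixels'][v-30:v+35,u-45:u+45],None,fx=6,fy=6,interpolation=2)
u,v=proj(t,[*C,.105])[0].astype(int)
y=cv2.resize(t['pixels'][v-32:v+33,u-20:u+22],None,fx=6,fy=6,interpolation=2);cv2.imwrite('pics/f10.png',np.hstack([x,y]))
E
```

```text
clock: 18.38
position: [0.6187, 0.0664, 0.0437]
ee_rot: [0.38, 3.113, 0.001]
force: [6.8, -0.6, -2.7]
width: 0.003
gripper_force: 3.5
rel mm [-56.1  24.6] z 0.0437 Ftool [-6.8  1.   2.7] t 18.38 j [-0.42  0.59  0.34  1.76 -0.26  0.83  1.37]
clock: 19.25
position: [0.6954, 0.0469, 0.1419]
ee_rot: [0.381, 3.113, 0.003]
force: [-0.6, 0.1, -0.7]
width: 0.007
gripper_force: 0.0
rel mm [-135.7   24.4] z 0.1419 Ftool [ 0.6 -0.1  0.7] t 19.25 j [-0.37  0.6   0.38  1.46 -0.23  1.11  1.37]
side blob ang 9 r 38 area 19 bright 145
top blob ang -62 r 42 area 24 bright 160
(np.float64(6.831581616947193), np.float64(35.95883223981667), 16)
None
```

View pics/f10.png

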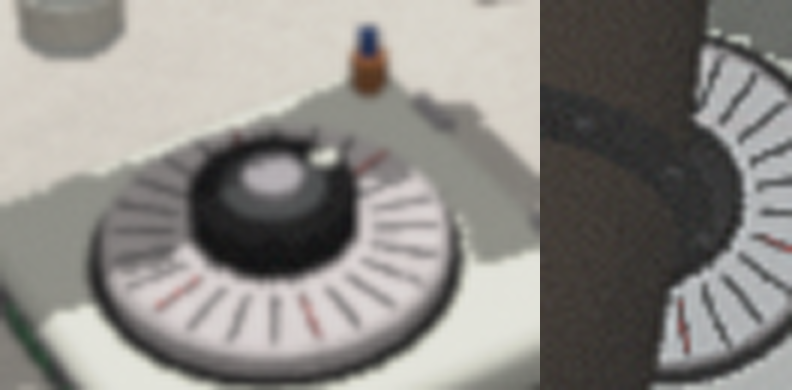

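The dot shows at crop (322,155), nearly where it started, and the gripper is clear. A quick comparison with the stored first picture, then I'll hand in.

```bash
python3 - <<'E'
from h import *
d=grab('side');a=np.load('side0.npz')['p'];c=np.array([.5575,.056])
def pos(px):
    e=dict(d);e['pixels']=px;t,r,n=dot(e,c);t=np.radians(t);return np.array([np.cos(t),np.sin(t)])*r
p,q=pos(a),pos(d['pixels']);print(p,q,'dist mm',np.hypot(*(p-q)))
s=readout.observe();print(s['dq'].round(3),s['force'].round(1))
diff=cv2.absdiff(a,d['pixels']).max(-1);from cell import sign_off
if np.hypot(*(p-q))<15: print(sign_off())
E
```

```text
[32.88593164 11.69687039] [35.68471099  4.24546752] dist mm 7.959684079683714
[ 0.002 -0.001  0.004 -0.003 -0.001  0.001 -0.   ] [-0.1  0.4 -0.9]
the job is handed in; nothing more can be done
None
```

I turned the ring two full turns anticlockwise (about 707° measured), leaving the white dot about 8 mm from where it started and the arm clear of everything; I handed the job in at about 19 s, and no verdict came back. The fingertips really end about 43 mm short of the reported TCP, so I worked with that offset.

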